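# Uncover the sample tub and hold up the tube rack

### The job

On the lab bench, take the white lid off the blue tub by its orange tab: tip the tab end of the lid well up (some 20 degrees) while its opposite edge still rests on the tub, then lift the lid off and lay it, without dropping it, flat and right way up on the middle of the green mat and let go of it. Then take the tube rack inside the tub by its black handle bar, lift it straight up, keeping it level, until its underside is some 3 cm above the tub's rim, and finish there, still holding the rack in the air, steady and level over the tub, so that the tubes can be read. Leave the mug, the bottle and the carton where they stand.

Things in the scene. Friction and masses are not known exactly. Their poses are not given: they have to be found in the camera images.
- tub: Blue open tub, fixed to the bench, 170 (its x) x 140 (its y) x 120 mm high, walls and floor 6 mm thick. Origin at the centre of its underside on the bench; z up; its -x side is the lid-tab side and faces roughly to the robot (within 0.4 rad). Stands on either the left or the right half of the bench, the mat on the other.
- tub_back (a point): Middle of the tub's rim edge on its +x side, opposite the lid's tab, 120 mm above the bench, axes as the tub. The lid, tipped by the tab, pivots about here.
- lid_center (a point): Centre of the loose white lid, on the underside of its plate (the face that lies on the rim); x, y along its sides, z up. Plate 182 (x) x 152 (y) x 5 mm; beneath it an 8 mm deep frame, 150 x 120 mm outside, sits in the tub's mouth with 4 mm play. The lid lies aligned with the tub. Laid on a flat surface it rests on the frame: this point is then 8 mm above the surface.
- lid_tab (a point): Centre of the orange tab that stands upright on the lid at its -x end, 28 (x) x 10 (y) x 33 mm high above the lid's top face; the point is half-way up, 16.5 mm above the lid's top face, 74 mm from the lid's centre. Pinch it across y. Axes as the lid.
- lid_back (a point): Middle of the lid's +x edge (opposite the tab), at the height of the plate's underside, 91 mm from the lid's centre.
- rack_handle (a point): Centre of the rack's black handle bar, 120 (x) x 14 (y) x 20 mm high; this point is 90 mm above the rack's underside, 10 mm below the bar's top. Pinch it across y at its middle, where the rack balances. It is at first under the lid, the bar's top 14 mm below the rim. z up.
- rack_base (a point): Centre of the rack's underside, 90 mm below rack_handle; z up.
- mat: Thin green mat, fixed on the bench, 240 (x) x 220 (y) x 3 mm. Origin at the centre of its underside.
- mug: Blue mug, 84 mm across, 95 mm high, on the far side of the work, to be left alone. Origin at the centre of its underside.
- flask: White bottle, 64 mm across, 130 mm high, on the far side of the work, to be left alone. Origin at the centre of its underside.
- carton: Brown carton, 70 x 100 x 60 mm, on the far side of the work, to be left alone. Origin at the centre of its underside.
- lid: The lid of lid_center, whole: its origin lies 8 mm below lid_center, on the underside of its frame. 0.12 to 0.2 kg; held by the tab alone it may sag a little.
- rack: The white tube rack, same origin as rack_base. 120 x 90 mm base, two end posts carrying the bar, eight red-capped tubes fixed in it whose tops are 55 mm above its underside. Stands loose on the tub's floor, within 10 mm of its centre and 0.1 rad of its yaw. 0.25 to 0.45 kg.
Things that resemble listed ones, but are neither listed nor needed, are in the scene too. Leave any pink or purple look-alike of the tub alone.

How it is judged:
By the outcome, as a careful person would: the job done as asked, in the order asked, and still so for the second after the job is handed in, while the arm keeps its last pose, push and grip.
It also fails if it takes over 64 s, if anything falls off the work surface, if the arm or the gripper's body presses on something with over 40 N, if the wrist force passes 120 N, or if a joint passes its speed limit or range.

### The arm

A 6-joint arm with a two-finger parallel gripper is mounted at the origin on the work surface. World frame = base frame: x ahead of the robot, y to its left, z up, the work surface at z = 0. Lengths are in m, angles in rad, forces in N, time in s.
With the tool pointing down it reaches from about 0.3 to 0.775 m from the base axis. Payload 14.6 kg.
Tool frame: the origin (TCP) lies on the centre line of the jaws, within the pads' length; the fingertips stand 14 mm ahead of it and the grasp point (between the pads) lies 5 mm behind it; x points along the fingers, y is the direction in which the jaws open and shut, and the axes are right-handed (so a half turn about x gives the same grasp; the last joint's range is limited). The gripper opens to 94 mm and grips with 3 to 60 N. Pads are 16 mm wide; open, the fingers measure 119 mm over their backs; the gripper's body (75 mm by 177 mm) begins 78 mm behind the grasp point.
Start: joints at [-1.292, 0.3, 1.521, -0, 1.321, -0.067], TCP at [0.186, -0.517, 0.219] pointing down, gripper open.
Joint ranges: [-3.03, 3.03], [-0.79, 2.21], [0.23, 2.52], [-1.04, 4.18], [0, 3.07], [-2.55, 2.55]. Speed limits (rad/s): [2.22, 2.22, 2.57, 3.14, 3.14, 3.14].

### API

Orientations are given as [roll, pitch, yaw] about the fixed x, y, z axes, in that order (R = Rz(yaw) Ry(pitch) Rx(roll)).
In Python, from station import * gives the robot as it stands. The module is installed in compiled form; this text tells all that it offers.
- The arm moves only by the shell command python3 -m handwheel 'ROWS' [FORCE]. ROWS is JSON, a list of rows, each a list of 3 entries, a list of its own where there are three numbers: the shift along the tool's x, y, z in mm, then the turn about the tool's x in rad, then the gripper command: -1 is fully open, 1 is shut, values between are in proportion. In form: [[[dx, dy, dz], spin, gripper], ...]. A call has exactly 5 rows; each row is the pose to reach, as a shift and turn from the pose measured when the call began, along the tool's axes at that moment; what a row does not reach only later rows make up. A row lasts 1/10 s, in which the tool goes at most 50 mm and 8.59 degrees, less where a joint would pass 70% of its speed; a pose out of reach is approached as far as the arm can. A call with a gripper value outside its range is refused whole. The fingers move at their own pace and stop on an object; FORCE is the grip in N (left out, the last holds). Time passes only in rows, so rows that repeat a pose let the fingers close, or fill a call up. It gives the time, the measured TCP pose, the force and the opening at its end, in the units of the state.
- get_obs(): the state, without advancing time (a new reading comes with each control period).
- camera(name): name is "scene" or "side" or "wrist"; returns (picture, depth): 384x512x3 uint8, blue, green, red; 384x512 float32, m along the optical axis (not along the pixel's ray), 0 where there is no reading.
- camera_info(name): a dict with "fx", "fy", "cx", "cy" (pixels), "k1" (the pictures are not rectified: a ray, as slopes to the right and down, at radius r is drawn at 1 + k1 r^2 times it, then the intrinsics apply), "extrinsics" (4x4, takes a point from camera to world coordinates). Camera axes: x right, y down, z forward; pixel columns grow to the right and rows downward; lengths in m; the calibration is good to about 2 mm. A picture is of the moment at which its call begins: read the wrist's pose just before it. camera_info takes no time and is no camera call; for the wrist camera it gives the pose at the moment of the call.
- hand_in(): hands the job in, once; it reports no verdict.
The state is a dict: "time_s": time; "qpos": joint angles; "joint_vel": joint speeds; "tau": joint torques, N m; "ee_pos": TCP position; "eef_rot": TCP orientation; "force": force on the tool from outside, world axes, zero at the start; "moment": the same for the moment, N m; "grip_width": finger opening in m.
Only numpy, scipy, OpenCV 4.12 (cv2) and the standard library are available. Lean on these libraries where they do the work, as an engineer would, in place of code of your own. Each camera call takes 0.05 s, during which the arm holds its last target. There are 200 camera calls.

## Working session

There is one attempt and no reset: what is moved stays moved. The work goes in short steps, Python scripts to look and compute and a shell command to move; the robot and the scene stay as the last step left them, time stands still between calls to the robot, and variables do not carry over. Pictures are saved under pics/ and viewed, about 8 in all and at most 12, crops included, and the job is handed in when it is done.

```bash
mkdir -p pics
cat > h.py <<'E'
from station import *
import numpy as np, cv2
from scipy.spatial.transform import Rotation as R
def ray(ci,u,v):
    x=(np.asarray(u,float)-ci['cx'])/ci['fx'];y=(np.asarray(v,float)-ci['cy'])/ci['fy']
    a,b=x.copy(),y.copy()
    for _ in range(10):
        s=1+ci['k1']*(a*a+b*b);a,b=x/s,y/s
    return np.stack([a,b,np.ones_like(a)],-1)
def on_plane(ci,u,v,z):
    E=np.array(ci['extrinsics']);d=ray(ci,u,v)@E[:3,:3].T;o=E[:3,3]
    return o+d*((z-o[2])/d[...,2])[...,None]
def cloud(ci,depth):
    v,u=np.mgrid[:384,:512];E=np.array(ci['extrinsics'])
    return (ray(ci,u,v)*depth[...,None])@E[:3,:3].T+E[:3,3]
def tool():
    o=get_obs();return o,np.array(o['ee_pos']),R.from_euler('xyz',o['eef_rot']).as_matrix()
def shift(p):  # mm in tool axes to world point p for TCP
    o,t,M=tool();return np.round((M.T@(np.array(p)-t))*1000,1)
E
python3 - <<'E'
from h import *
o,t,M=tool();print({k:np.round(v,3).tolist() for k,v in o.items()});print(M.round(3))
ims=[]
for n in("scene","side"):
    ci=camera_info(n);im,d=camera(n);np.savez(f'{n}.npz',im=im,d=d);ims.append(im)
    print(n,np.round(np.array(ci['extrinsics']),2).tolist(),ci['fx'],ci['k1'])
cv2.imwrite('pics/1s.png',ims[0]);cv2.imwrite('pics/1d.png',ims[1])
E
```

```text
{'time_s': 0.0, 'qpos': [-1.292, 0.3, 1.522, 0.0, 1.321, -0.067], 'joint_vel': [-0.001, 0.003, 0.001, 0.0, 0.0, -0.001], 'tau': [0.004, -53.18, -35.273, 0.071, 0.024, -0.0], 'ee_pos': [0.186, -0.517, 0.219], 'eef_rot': [-1.642, 1.57, 1.845], 'force': [-0.384, -0.411, -0.074], 'moment': [-0.046, 0.002, 0.015], 'grip_width': 0.094}
[[-0.     0.339 -0.941]
 [ 0.001 -0.941 -0.339]
 [-1.    -0.001 -0.   ]]
scene [[-0.53, 0.56, -0.63, 1.36], [0.84, 0.37, -0.39, 0.58], [0.02, -0.74, -0.67, 0.94], [0.0, 0.0, 0.0, 1.0]] 489.81619155514215 -0.109900106020116
side [[0.37, 0.72, -0.58, 1.19], [0.93, -0.29, 0.23, -0.14], [-0.0, -0.62, -0.78, 0.91], [0.0, 0.0, 0.0, 1.0]] 392.53487917264704 -0.06687454947525345
```

View pics/1s.png

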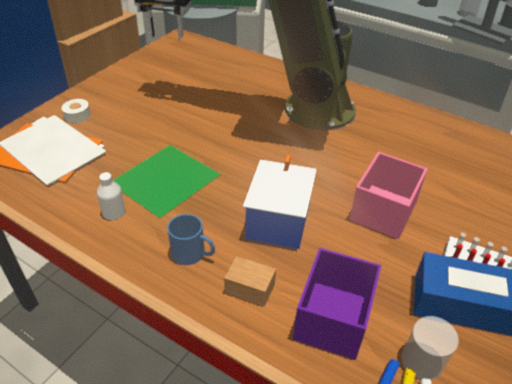

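View pics/1d.png

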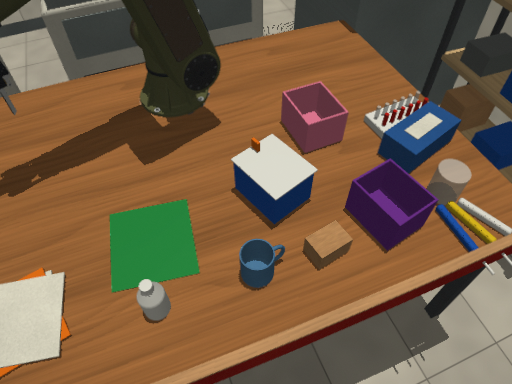

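The scene view shows the lidded blue tub at (280,205), with its tab at (288,160). The mat is at (168,180), the mug at (187,240), the carton at (250,280) and the bottle at (110,197). The side view agrees, with the lid at (273,165) and the tab at (256,145).

```bash
cat > m1.py <<'E'
from h import *
def quad(ci,m,z):
    m=cv2.morphologyEx(m.astype(np.uint8)*255,cv2.MORPH_OPEN,np.ones((3,3)))
    cs,_=cv2.findContours(m,0,1);c=max(cs,key=cv2.contourArea)[:,0]
    p=on_plane(ci,c[:,0],c[:,1],z)[:,:2]
    r=cv2.minAreaRect((p*1000).astype(np.float32));return r,cv2.contourArea(c)
for n,(lu,lv) in {"scene":((235,325),(155,220)),"side":((228,320),(132,200))}.items():
    f=np.load(n+'.npz');im,d=f['im'],f['d'];ci=camera_info(n)
    hsv=cv2.cvtColor(im,cv2.COLOR_BGR2HSV);H,S,V=hsv[...,0],hsv[...,1],hsv[...,2]
    roi=np.zeros(H.shape,bool);roi[lv[0]:lv[1],lu[0]:lu[1]]=1
    print(n,'lid',quad(ci,roi&(S<60)&(V>150),.125))
    print(' mat',quad(ci,(H>45)&(H<80)&(S>120)&(np.arange(384)[:,None]>100),.003))
    P=cloud(ci,d);o=roi&(H>4)&(H<14)&(S>170)&(V>120)&(P[...,2]>.128)&(P[...,2]<.17)
    print(' tab',o.sum(),P[o].mean(0).round(3),P[o].min(0).round(3),P[o].max(0).round(3))
    w=roi&(S<60)&(V>150)&(d>0);print(' lid z',np.median(P[w][:,2]))
E
python3 m1.py
```

```text
scene lid (((552.6842651367188, 156.44305419921875), (185.4357452392578, 153.62924194335938), 19.254009246826172), 2892.0)
 mat (((587.2180786132812, -207.93035888671875), (218.2579345703125, 237.5124053955078), 82.62359619140625), 3821.5)
 tab 29 [0.485 0.133 0.157] [0.468 0.123 0.148] [0.496 0.141 0.163]
 lid z 0.12641471784026603
side lid (((551.750244140625, 155.63134765625), (181.70619201660156, 151.02442932128906), 18.879016876220703), 2717.0)
 mat (((586.0596313476562, -208.0060272216797), (218.83485412597656, 240.12574768066406), 82.4832534790039), 6161.5)
 tab 32 [0.482 0.131 0.157] [0.467 0.123 0.133] [0.495 0.139 0.161]
 lid z 0.125203196098572
```

```bash
python3 -m handwheel '[[[0,-510,-498],0.012,-1],[[0,-510,-498],0.012,-1],[[0,-510,-498],0.012,-1],[[0,-510,-498],0.012,-1],[[0,-510,-498],0.012,-1]]' 5
python3 -c "
from h import *
print(shift([.482,.132,.22]))"
```

```text
time_s: 0.6
ee_pos: [0.2903, -0.288, 0.2193]
eef_rot: [-1.599, 1.57, 1.876]
force: [1.2, -0.3, -0.2]
grip_width: 0.0939
[-3.000e-01 -3.342e+02 -3.186e+02]
```

```bash
python3 -m handwheel '[[[0,-334,-319],0,-1],[[0,-334,-319],0,-1],[[0,-334,-319],0,-1],[[0,-334,-319],0,-1],[[0,-334,-319],0,-1]]'
python3 -c "
from h import *
print(shift([.482,.132,.22]))"
```

```text
time_s: 1.1
ee_pos: [0.3941, -0.0604, 0.2197]
eef_rot: [-1.949, 1.57, 1.526]
force: [1.6, -0.2, 0.1]
grip_width: 0.0944
[-1.00e-01 -1.53e+02 -1.46e+02]
```

```bash
python3 -m handwheel '[[[0,-153,-146],0,-1],[[0,-153,-146],0,-1],[[0,-153,-146],0,-1],[[0,-153,-146],0,-1],[[0,-153,-146],0,-1]]'
cat > w.py <<'E'
from h import *
import sys
o,t,M=tool();ci=camera_info("wrist");im,d=camera("wrist");np.savez('w.npz',im=im,d=d,E=ci['extrinsics'])
cv2.imwrite('pics/%s.png'%sys.argv[1],im)
print(t.round(4),'y ang',np.degrees(np.arctan2(M[1,1],M[0,1])).round(2),shift([.482,.132,.144]))
P=cloud(ci,d);hsv=cv2.cvtColor(im,cv2.COLOR_BGR2HSV);H,S,V=[hsv[...,i] for i in range(3)]
o=(H>4)&(H<14)&(S>170)&(V>100)&(P[...,2]>.128)&(P[...,2]<.2)&(d>0)
if o.any():
    top=o&(P[...,2]>np.percentile(P[o][:,2],90)-.004)
    q=P[top][:,:2];print('tab n',o.sum(),'zmax',np.percentile(P[o][:,2],95),cv2.minAreaRect((q*1000).astype(np.float32)),np.median(q,0))
E
python3 w.py 2w
```

```text
time_s: 1.6
ee_pos: [0.4826, 0.1355, 0.2192]
eef_rot: [-1.321, 1.569, 2.157]
force: [-0.3, -0.4, 0.1]
grip_width: 0.0943
[0.4826 0.1355 0.2192] y ang -70.73 [75.2  2.8  1.6]
tab n 302 zmax 0.15854962002292539 ((482.9701232910156, 131.64663696289062), (27.924942016601562, 8.821946144104004), 19.25235366821289) [0.48418963 0.13165214]
```

View pics/2w.png

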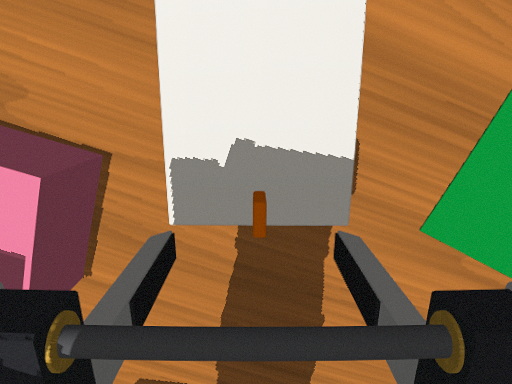

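The wrist view shows the tab at (259,213), between the fingers at (165,240) and (345,240). The pink tub is clear on the left. I'll go down now.

```bash
python3 -m handwheel '[[[20,3.7,1],0,-1],[[45,3.7,1],0,-1],[[75,3.7,1],0,-1],[[75,3.7,1],0,-1],[[75,3.7,1],0,-1]]' 
python3 -m handwheel '[[[0,0,0],0,1],[[0,0,0],0,1],[[0,0,0],0,1],[[0,0,0],0,1],[[0,0,0],0,1]]' 6
python3 -m handwheel '[[[0,0,0],0,1],[[0,0,0],0,1],[[0,0,0],0,1],[[0,0,0],0,1],[[0,0,0],0,1]]' 6
python3 -c "
from h import *
print(shift([.483,.1317,.144]))"
```

```text
time_s: 2.15
ee_pos: [0.4827, 0.1307, 0.1447]
eef_rot: [-0.861, 1.569, 2.616]
force: [-0.4, -1.0, 0.1]
grip_width: 0.0941
time_s: 2.65
ee_pos: [0.4827, 0.1307, 0.1449]
eef_rot: [-0.918, 1.569, 2.559]
force: [0.1, -0.4, 0.0]
grip_width: 0.0572
time_s: 3.15
ee_pos: [0.4827, 0.1307, 0.1448]
eef_rot: [-0.896, 1.569, 2.581]
force: [-0.2, -1.0, -0.2]
grip_width: 0.0174
[ 0.8 -0.8 -0.6]
```

```bash
python3 -m handwheel '[[[0,0,0],0,1],[[0,0,0],0,1],[[0,0,0],0,1],[[0,0,0],0,1],[[0,0,0],0,1]]' 6
python3 -m handwheel '[[[-3,0,-1],0,1],[[-6,0,-1],0,1],[[-9,0,-2],0,1],[[-12,0,-3],0,1],[[-14,0,-3],0,1]]'
python3 -m handwheel '[[[-3,0,-1],0,1],[[-6,0,-2],0,1],[[-9,0,-3],0,1],[[-12,0,-4],0,1],[[-13,0,-4],0,1]]'
python3 - <<'E'
from h import *
im,d=camera("side");cv2.imwrite('pics/3d.png',cv2.resize(im[80:240,170:370],None,fx=3,fy=3))
E
```

```text
time_s: 3.65
ee_pos: [0.4827, 0.1307, 0.1449]
eef_rot: [-0.908, 1.569, 2.57]
force: [0.4, 0.2, 0.5]
grip_width: 0.0101
time_s: 4.15
ee_pos: [0.4857, 0.1317, 0.1592]
eef_rot: [-1.075, 1.569, 2.402]
force: [0.1, 0.1, -1.3]
grip_width: 0.0097
time_s: 4.65
ee_pos: [0.4898, 0.1331, 0.1726]
eef_rot: [-1.38, 1.569, 2.098]
force: [-0.5, 0.1, -2.0]
grip_width: 0.0098
```

View pics/3d.png

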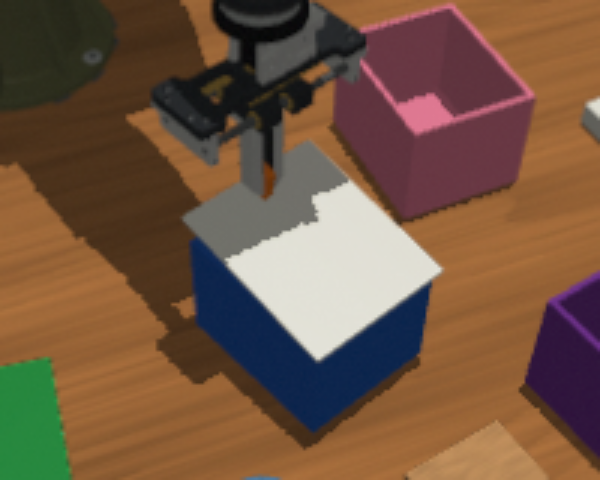

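The crop shows the lid's tab end rising in the jaws with the rear edge near the rim. I'll measure the tilt with a plane fit.

```bash
cat > tilt.py <<'E'
from h import *
import sys
cx,cy,yaw,zmin=map(float,sys.argv[1:5])
c,s=np.cos(yaw),np.sin(yaw)
for n in("side","scene"):
    ci=camera_info(n);im,d=camera(n);P=cloud(ci,d)
    hsv=cv2.cvtColor(im,cv2.COLOR_BGR2HSV);S,V=hsv[...,1],hsv[...,2]
    q=P-[cx,cy,0];x=q[...,0]*c+q[...,1]*s;y=-q[...,0]*s+q[...,1]*c;z=P[...,2]
    m=(d>0)&(S<60)&(V>60)&(x>-.05)&(x<.11)&(abs(y)<.09)&(z>zmin)&(z<zmin+.2)
    m=cv2.erode(m.astype(np.uint8),np.ones((3,3)))>0
    X,Y,Z=x[m],y[m],z[m];k=np.ones(len(X),bool)
    for _ in range(6):
        A=np.c_[X,Y,np.ones(len(X))];p=np.linalg.lstsq(A[k],Z[k],rcond=None)[0];r=Z-A@p;k=abs(r)<.006
    b=np.percentile(X[k],99.5);print(n,k.sum(),'tab-up deg',np.degrees(np.arctan(-p[0])).round(1),'roll',np.degrees(np.arctan(p[1])).round(1),'back edge x %.3f z(top) %.4f'%(b,p[0]*b+p[2]),'x,y ext',np.percentile(X[k],[.5]),np.percentile(Y[k],[.5,99.5]).round(3))
E
python3 tilt.py .5525 .156 .334 .09
```

```text
side 2256 tab-up deg 10.2 roll 0.1 back edge x 0.087 z(top) 0.1244 x,y ext [-0.04553284] [-0.074  0.069]
scene 2583 tab-up deg 10.1 roll -0.1 back edge x 0.091 z(top) 0.1249 x,y ext [-0.04491191] [-0.073  0.071]
```

```bash
python3 -m handwheel '[[[-3,0,-1],0,1],[[-6,0,-2],0,1],[[-9,0,-4],0,1],[[-12,0,-5],0,1],[[-15,0,-7],0,1]]'
python3 -m handwheel '[[[-4,0,-2],0,1],[[-8,0,-4],0,1],[[-12,0,-7],0,1],[[-15,0,-9],0,1],[[-18,0,-10],0,1]]'
python3 -m handwheel '[[[0,0,0],0,1],[[0,0,0],0,1],[[0,0,0],0,1],[[0,0,0],0,1],[[0,0,0],0,1]]'
python3 tilt.py .5525 .156 .334 .09
```

```text
time_s: 5.3
ee_pos: [0.4963, 0.1354, 0.1875]
eef_rot: [-1.25, 1.569, 2.227]
force: [-0.9, 0.2, -1.3]
grip_width: 0.0099
time_s: 5.8
ee_pos: [0.506, 0.1387, 0.2058]
eef_rot: [-1.261, 1.569, 2.217]
force: [-0.2, -0.1, -2.3]
grip_width: 0.0101
time_s: 6.3
ee_pos: [0.506, 0.1387, 0.2058]
eef_rot: [-1.323, 1.569, 2.155]
force: [0.2, -1.2, -0.7]
grip_width: 0.0099
side 2680 tab-up deg 23.3 roll 0.0 back edge x 0.089 z(top) 0.1230 x,y ext [-0.04590859] [-0.073  0.07 ]
scene 3216 tab-up deg 23.4 roll 0.0 back edge x 0.092 z(top) 0.1228 x,y ext [-0.04563288] [-0.073  0.071]
```

```bash
python3 -m handwheel '[[[0,0,0],0,1],[[0,0,0],0,1],[[0,0,0],0,1],[[0,0,0],0,1],[[0,0,0],0,1]]' 45
python3 -m handwheel '[[[-6,0,0],0,1],[[-12,0,0],0,1],[[-20,0,0],0,1],[[-30,0,0],0,1],[[-40,0,0],0,1]]'
python3 -m handwheel '[[[-10,0,0],0,1],[[-20,0,0],0,1],[[-30,0,0],0,1],[[-40,0,0],0,1],[[-45,0,0],0,1]]'
python3 tilt.py .5525 .156 .334 .12
```

```text
time_s: 6.9
ee_pos: [0.506, 0.1387, 0.2057]
eef_rot: [-1.273, 1.569, 2.204]
force: [0.2, -0.5, -0.4]
grip_width: 0.0098
time_s: 7.4
ee_pos: [0.506, 0.1387, 0.2469]
eef_rot: [-1.557, 1.569, 1.921]
force: [0.5, 0.5, -2.3]
grip_width: 0.0095
time_s: 7.9
ee_pos: [0.5063, 0.1386, 0.2931]
eef_rot: [-2.345, 1.569, 1.133]
force: [0.8, -0.5, -1.3]
grip_width: 0.0096
side 3037 tab-up deg 23.4 roll 0.1 back edge x 0.088 z(top) 0.2104 x,y ext [-0.04607567] [-0.074  0.07 ]
scene 3405 tab-up deg 22.9 roll -0.2 back edge x 0.091 z(top) 0.2115 x,y ext [-0.0462304] [-0.073  0.072]
```

```bash
python3 -m handwheel '[[[0,20,5],0.03,1],[[0,50,12],0.07,1],[[0,85,21],0.12,1],[[0,120,29],0.17,1],[[0,150,37],0.21,1]]'
python3 -c "
from h import *
o,t,M=tool();print(shift([.5396,-.2018,.293]),'spin',np.arctan2(M[1,1],M[0,1])-np.radians(-97.5))"
```

```text
time_s: 8.5
ee_pos: [0.5206, -0.0168, 0.2919]
eef_rot: [-1.544, 1.569, 1.721]
force: [-0.4, 0.4, -1.6]
grip_width: 0.0092
[ -1.4 186.    4. ] spin 0.25444123194492896
```

```bash
python3 -m handwheel '[[[0,40,1],0.05,1],[[0,80,2],0.1,1],[[0,120,3],0.16,1],[[0,155,4],0.21,1],[[0,180,4],0.25,1]]'
python3 -m handwheel '[[[0,6,0],0,1],[[0,6,0],0,1],[[10,6,0],0,1],[[20,6,0],0,1],[[30,6,0],0,1]]'
python3 -c "
from h import *
o,t,M=tool();print(shift([.5396,-.2018,.097]),'spin',np.arctan2(M[1,1],M[0,1])-np.radians(-97.5))"
python3 tilt.py .5866 -.208 -.131 .12
```

```text
time_s: 9.0
ee_pos: [0.5385, -0.1981, 0.2908]
eef_rot: [-0.755, 1.569, 2.257]
force: [-0.0, 0.1, -1.7]
grip_width: 0.0095
time_s: 9.5
ee_pos: [0.5376, -0.203, 0.2596]
eef_rot: [-0.676, 1.568, 2.337]
force: [-0.4, 0.4, -3.0]
grip_width: 0.0096
[162.6  -1.1  -2.2] spin 0.0024600272474246676
side 4229 tab-up deg 23.6 roll 0.1 back edge x 0.089 z(top) 0.1758 x,y ext [-0.04645258] [-0.073  0.072]
scene 2142 tab-up deg 23.7 roll -0.2 back edge x 0.089 z(top) 0.1747 x,y ext [-0.04580038] [-0.07   0.073]
```

```bash
python3 -m handwheel '[[[20,-1,-2],0,1],[[50,-1,-2],0,1],[[80,-1,-2],0,1],[[105,-1,-2],0,1],[[120,-1,-2],0,1]]'
python3 -m handwheel '[[[10,0,0],0,1],[[18,0,0],0,1],[[24,0,0],0,1],[[29,0,0],0,1],[[33,0,0],0,1]]'
python3 -m handwheel '[[[2,0,0],0,1],[[4,0,0],0,1],[[6,0,0],0,1],[[8,0,0],0,1],[[10,0,0],0,1]]'
python3 tilt.py .5866 -.208 -.131 .01
```

```text
time_s: 10.1
ee_pos: [0.5383, -0.2015, 0.1369]
eef_rot: [-0.443, 1.564, 2.57]
force: [0.4, -0.3, -1.6]
grip_width: 0.0098
time_s: 10.6
ee_pos: [0.5383, -0.2015, 0.104]
eef_rot: [-0.46, 1.564, 2.553]
force: [0.2, -0.3, -2.2]
grip_width: 0.0098
time_s: 11.1
ee_pos: [0.5383, -0.2014, 0.0939]
eef_rot: [-0.47, 1.565, 2.543]
force: [0.0, -0.2, -1.7]
grip_width: 0.0098
side 3019 tab-up deg 23.7 roll 0.2 back edge x 0.083 z(top) 0.0123 x,y ext [-0.04628579] [-0.07   0.074]
scene 1763 tab-up deg 23.3 roll 1.0 back edge x 0.085 z(top) 0.0131 x,y ext [-0.04531759] [-0.069  0.073]
```

```bash
python3 -m handwheel '[[[1,0,0],0,1],[[2,0,0],0,1],[[3,0,0],0,1],[[3,0,0],0,1],[[3,0,0],0,1]]' 
python3 -m handwheel '[[[0,0,0],0,1],[[0,0,0],0,1],[[0,0,0],0,1],[[0,0,0],0,1],[[0,0,0],0,1]]' 6
python3 -m handwheel '[[[3,0,2],0,1],[[6,0,5],0,1],[[9,0,7],0,1],[[12,0,9],0,1],[[14,0,10],0,1]]'
python3 tilt.py .5866 -.208 -.131 .01
```

```text
time_s: 11.7
ee_pos: [0.5384, -0.2016, 0.0916]
eef_rot: [-0.456, 1.565, 2.557]
force: [-5.5, 1.8, 7.5]
grip_width: 0.0102
time_s: 12.2
ee_pos: [0.5384, -0.2016, 0.0916]
eef_rot: [-0.457, 1.565, 2.556]
force: [-0.4, 0.1, 0.2]
grip_width: 0.0101
time_s: 12.7
ee_pos: [0.5281, -0.2002, 0.0773]
eef_rot: [-0.443, 1.565, 2.57]
force: [-1.5, 1.0, 0.0]
grip_width: 0.0098
side 2860 tab-up deg 16.2 roll 0.1 back edge x 0.087 z(top) 0.0122 x,y ext [-0.04642121] [-0.07   0.073]
scene 1678 tab-up deg 15.9 roll 1.0 back edge x 0.087 z(top) 0.0140 x,y ext [-0.04543894] [-0.068  0.072]
```

```bash
python3 -m handwheel '[[[4,0,2],0,1],[[8,0,4],0,1],[[12,0,6],0,1],[[16,0,8],0,1],[[19,0,9],0,1]]' 
python3 -m handwheel '[[[4,0,2],0,1],[[8,0,3],0,1],[[12,0,5],0,1],[[15,0,6],0,1],[[18,0,6],0,1]]'
python3 -m handwheel '[[[1,0,0],0,1],[[2,0,0],0,1],[[2.5,0,0],0,1],[[2.5,0,0],0,1],[[2.5,0,0],0,1]]'
python3 tilt.py .5866 -.208 -.131 .007
```

```text
time_s: 13.3
ee_pos: [0.5187, -0.1989, 0.0579]
eef_rot: [-0.425, 1.564, 2.588]
force: [-0.8, -0.2, 0.2]
grip_width: 0.0097
time_s: 13.8
ee_pos: [0.5125, -0.198, 0.0397]
eef_rot: [-0.416, 1.564, 2.597]
force: [0.4, -0.4, -0.4]
grip_width: 0.0101
time_s: 14.3
ee_pos: [0.5125, -0.198, 0.0374]
eef_rot: [-0.415, 1.564, 2.598]
force: [-2.9, 1.4, 5.0]
grip_width: 0.0098
side 2342 tab-up deg -0.2 roll -0.1 back edge x 0.086 z(top) 0.0160 x,y ext [-0.0454633] [-0.07   0.073]
scene 1386 tab-up deg -0.6 roll 0.8 back edge x 0.086 z(top) 0.0178 x,y ext [-0.0444455] [-0.068  0.073]
```

```bash
python3 -m handwheel '[[[0,0,0],0,0.6],[[0,0,0],0,0.6],[[0,0,0],0,0.6],[[0,0,0],0,0.6],[[0,0,0],0,0.6]]' 
python3 -m handwheel '[[[0,0,0],0,0.4],[[-10,0,0],0,0.4],[[-30,0,0],0,0.4],[[-60,0,0],0,0.4],[[-100,0,0],0,0.4]]'
python3 -m handwheel '[[[-45,0,0],0,0.4],[[-90,0,0],0,0.4],[[-135,0,0],0,0.4],[[-180,0,0],0,0.4],[[-205,0,0],0,0.4]]'
python3 tilt.py .5866 -.208 -.131 .007
python3 - <<'E'
from h import *
from m1 import quad
o,t,M=tool();print(t,M.round(3).tolist())
im,d=camera("side");cv2.imwrite('pics/4d.png',im)
ci=camera_info("side");P=cloud(ci,d)
hsv=cv2.cvtColor(im,cv2.COLOR_BGR2HSV);S,V=hsv[...,1],hsv[...,2]
m=(S<60)&(V>60)&(abs(P[...,0]-.587)<.12)&(abs(P[...,1]+.208)<.11)&(P[...,2]<.025)&(P[...,2]>.011)
print('lid',quad(ci,m,.016))
# black handle in tub
c,s=np.cos(.334),np.sin(.334);q=P-[.5525,.156,0];x=q[...,0]*c+q[...,1]*s;y=-q[...,0]*s+q[...,1]*c
for n in("side","scene"):
    im,d=(im,d) if n=="side" else camera(n);ci=camera_info(n);P=cloud(ci,d);hsv=cv2.cvtColor(im,cv2.COLOR_BGR2HSV)
    q=P-[.5525,.156,0];x=q[...,0]*c+q[...,1]*s;y=-q[...,0]*s+q[...,1]*c
    b=(hsv[...,2]<70)&(hsv[...,1]<110)&(abs(x)<.08)&(abs(y)<.065)&(P[...,2]>.098)&(P[...,2]<.112)
    if b.sum()>10: print(n,b.sum(),'z',np.median(P[b][:,2]),cv2.minAreaRect((P[b][:,:2]*1000).astype(np.float32)))
E
```

```text
time_s: 14.9
ee_pos: [0.5125, -0.198, 0.0374]
eef_rot: [-0.416, 1.564, 2.597]
force: [-1.7, -0.3, 0.2]
grip_width: 0.0187
time_s: 15.4
ee_pos: [0.5124, -0.1981, 0.1381]
eef_rot: [-0.39, 1.562, 2.623]
force: [-0.2, -0.6, 0.4]
grip_width: 0.0282
time_s: 15.9
ee_pos: [0.514, -0.1989, 0.348]
eef_rot: [-0.503, 1.567, 2.51]
force: [0.2, 0.3, -1.2]
grip_width: 0.0283
side 2328 tab-up deg -0.2 roll -0.1 back edge x 0.086 z(top) 0.0160 x,y ext [-0.04532167] [-0.07   0.074]
scene 1415 tab-up deg -0.4 roll 0.9 back edge x 0.086 z(top) 0.0175 x,y ext [-0.04446563] [-0.068  0.074]
scene lid (((552.6842651367188, 156.44305419921875), (185.4357452392578, 153.62924194335938), 19.254009246826172), 2892.0)
 mat (((587.2180786132812, -207.93035888671875), (218.2579345703125, 237.5124053955078), 82.62359619140625), 3821.5)
 tab 29 [0.485 0.133 0.157] [0.468 0.123 0.148] [0.496 0.141 0.163]
 lid z 0.12641471784026603
side lid (((551.750244140625, 155.63134765625), (181.70619201660156, 151.02442932128906), 18.879016876220703), 2717.0)
 mat (((586.0596313476562, -208.0060272216797), (218.83485412597656, 240.12574768066406), 82.4832534790039), 6161.5)
 tab 32 [0.482 0.131 0.157] [0.467 0.123 0.133] [0.495 0.139 0.161]
 lid z 0.125203196098572
[ 0.51445741 -0.19916697  0.34770504] [[-0.002, -0.128, -0.992], [0.002, -0.992, 0.128], [-1.0, -0.001, 0.002]]
lid (((586.0236206054688, -206.64105224609375), (151.82249450683594, 183.3522491455078), 82.92716979980469), 3211.5)
side 194 z 0.10551446949460608 ((557.2736206054688, 148.92236328125), (118.40299224853516, 12.923949241638184), 14.86882495880127)
scene 145 z 0.10676467189543759 ((555.8334350585938, 150.8120574951172), (112.29927062988281, 11.786413192749023), 15.801468849182129)
```

View pics/4d.png

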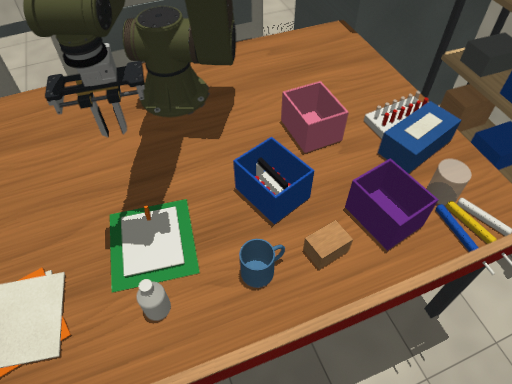

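The side view shows the lid flat on the mat at (152,240), tab up, measured within about 1.5 mm of centre. The open tub is at (273,180) with the rack's black bar visible, and the mug, bottle and carton haven't moved. Next I'll hover over the handle.

```bash
python3 -m handwheel '[[[0,-40,0],-0.05,0],[[5,-80,0],-0.1,0],[[10,-125,0],-0.15,0],[[20,-170,1],-0.2,0],[[30,-215,2],-0.25,0]]' 
python3 -c "
from h import *
o,t,M=tool();print(shift([.5565,.1497,.2]),'spin',np.arctan2(M[1,1],M[0,1])-np.radians(-74.8))"
```

```text
time_s: 16.6
ee_pos: [0.5386, 0.0165, 0.3123]
eef_rot: [-0.556, 1.56, 2.709]
force: [0.1, -0.3, -0.3]
grip_width: 0.0473
[ 112.8 -129.4  -35.1] spin -0.14207508582783368
```

```bash
python3 -m handwheel '[[[10,-40,-11],-0.05,0],[[30,-80,-22],-0.1,0],[[55,-129,-35],-0.14,0],[[85,-129,-35],-0.14,0],[[100,-129,-35],-0.14,0]]' 
python3 -m handwheel '[[[8,0,0],0,0],[[8,0,0],0,0],[[8,0,0],0,0],[[8,0,0],0,0],[[8,0,0],0,0]]'
python3 - <<'E'
from h import *
o,t,M=tool();ci=camera_info("wrist");im,d=camera("wrist");cv2.imwrite('pics/5w.png',im)
P=cloud(ci,d);hsv=cv2.cvtColor(im,cv2.COLOR_BGR2HSV)
c,s=np.cos(.334),np.sin(.334);q=P-[.5525,.156,0];x=q[...,0]*c+q[...,1]*s;y=-q[...,0]*s+q[...,1]*c
b=(hsv[...,2]<70)&(hsv[...,1]<110)&(abs(x)<.08)&(abs(y)<.06)&(P[...,2]>.1)&(P[...,2]<.112)&(d>0)
print(b.sum(),np.median(P[b][:,2]) if b.any() else 0,cv2.minAreaRect((P[b][:,:2]*1000).astype(np.float32)) if b.any() else 0)
print(t,shift([.5565,.1497,.092]),np.arctan2(M[1,1],M[0,1])*57.3)
E
```

```text
time_s: 17.1
ee_pos: [0.5547, 0.1507, 0.2082]
eef_rot: [-0.471, 1.555, 2.936]
force: [-0.3, 0.3, -0.4]
grip_width: 0.0472
time_s: 17.6
ee_pos: [0.5549, 0.1505, 0.2011]
eef_rot: [-0.514, 1.556, 2.893]
force: [-0.4, 0.1, 0.0]
grip_width: 0.0472
1988 0.10551141010799903 ((558.7412719726562, 150.3958282470703), (118.19773864746094, 13.02167797088623), 15.550751686096191)
[0.55493063 0.15051936 0.20114124] [108.9   2.   -2.8] -74.80417668630896
```

View pics/5w.png

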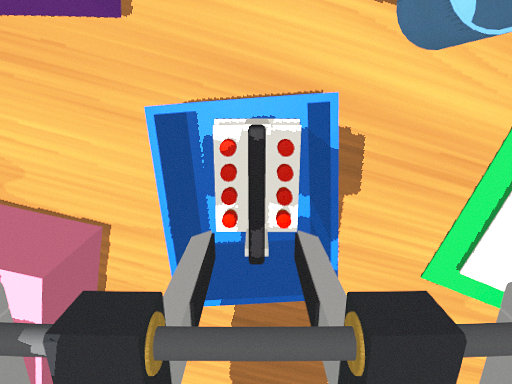

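The wrist view shows the black bar running from (257,130) to (257,255), centred between the fingers at (205,240) and (312,240), with clearance to the tub walls. I'll descend and grip.

```bash
python3 -m handwheel '[[[20,1.8,-4],-0.012,0],[[45,1.8,-4],-0.012,0],[[70,1.8,-4],-0.012,0],[[90,1.8,-4],-0.012,0],[[100,1.8,-4],-0.012,0]]' 
python3 -m handwheel '[[[5,0,0],0,0],[[9,0,0],0,0],[[9,0,0],0,0],[[9,0,0],0,0],[[9,0,0],0,0]]' 
python3 -c "
from h import *
o,t,M=tool();print(shift([.5577,.1502,.092]),M[:,0],np.arctan2(M[1,1],M[0,1])*57.3)"
```

```text
time_s: 18.15
ee_pos: [0.5573, 0.15, 0.0995]
eef_rot: [-0.476, 1.554, 2.943]
force: [-0.9, 0.1, -0.0]
grip_width: 0.0472
time_s: 18.65
ee_pos: [0.5574, 0.1501, 0.0912]
eef_rot: [-0.499, 1.555, 2.92]
force: [0.1, -0.8, 0.0]
grip_width: 0.0472
[-0.8  0.  -0.3] [-0.01524493  0.00343442 -0.99987789] -74.11939623468722
```

```bash
python3 -m handwheel '[[[0,0,0],0,1],[[0,0,0],0,1],[[0,0,0],0,1],[[0,0,0],0,1],[[0,0,0],0,1]]' 50
python3 -m handwheel '[[[0,0,0],0,1],[[0,0,0],0,1],[[0,0,0],0,1],[[0,0,0],0,1],[[0,0,0],0,1]]' 50
python3 -m handwheel '[[[-2,0,0],0,1],[[-4,0,0],0,1],[[-7,0,0],0,1],[[-10,0,0],0,1],[[-12,0,0],0,1]]'
python3 -c "
from h import *
o,t,M=tool();print(o['force'],o['moment'],shift([.5574,.1501,.236]),M[:,0])"
```

```text
time_s: 19.15
ee_pos: [0.5573, 0.1501, 0.0912]
eef_rot: [-0.49, 1.555, 2.929]
force: [-1.4, 1.2, 1.1]
grip_width: 0.0137
time_s: 19.65
ee_pos: [0.5574, 0.1501, 0.0912]
eef_rot: [-0.492, 1.555, 2.926]
force: [-0.3, -0.5, 0.6]
grip_width: 0.0136
time_s: 20.15
ee_pos: [0.5576, 0.1501, 0.1036]
eef_rot: [-0.499, 1.555, 2.92]
force: [0.3, 0.0, -3.2]
grip_width: 0.0138
[ 0.29950155  0.03312097 -3.20232292] [ 0.02415788 -0.0288353  -0.03436118] [-132.4   -1.1    2. ] [-0.01498022  0.00337673 -0.99988209]
```

```bash
python3 -m handwheel '[[[-6,0,0],0,1],[[-14,0,0],0,1],[[-24,0,0],0,1],[[-34,0,1],0,1],[[-44,0,1],0,1]]'
python3 -m handwheel '[[[-10,0,0],0,1],[[-20,0,0],0,1],[[-30,0,0],0,1],[[-40,0,1],0,1],[[-48,0,1],0,1]]'
python3 -c "
from h import *
o,t,M=tool();print(shift([.5574,.1501,.2355]),M[:,0],np.arctan2(M[1,1],M[0,1])*57.3)"
```

```text
time_s: 20.65
ee_pos: [0.5573, 0.1496, 0.1488]
eef_rot: [-0.511, 1.556, 2.908]
force: [0.9, 0.8, -3.1]
grip_width: 0.0136
time_s: 21.15
ee_pos: [0.5571, 0.1492, 0.1977]
eef_rot: [-0.523, 1.556, 2.896]
force: [0.6, -1.1, -3.5]
grip_width: 0.0137
[-37.8  -1.1  -0.1] [-0.01421211  0.00355974 -0.99989267] -74.11978204810582
```

```bash
python3 -m handwheel '[[[-8,0,0],0,1],[[-18,0,0],0,1],[[-27,-1,0],0,1],[[-33,-1,0],0,1],[[-38,-1,0],0,1]]'
python3 -m handwheel '[[[0,0,0],0,1],[[0,0,0],0,1],[[0,0,0],0,1],[[0,0,0],0,1],[[0,0,0],0,1]]'
python3 - <<'E'
from h import *
yaw=np.radians(15.7);c,s=np.cos(yaw),np.sin(yaw)
o,t,M=tool();print(M[:,0],o['joint_vel'])
for n in("side","scene"):
    ci=camera_info(n);im,d=camera(n);P=cloud(ci,d);cv2.imwrite(f'pics/6{n}.png',im)
    hsv=cv2.cvtColor(im,cv2.COLOR_BGR2HSV)
    q=P-[.5574,.150,0];x=q[...,0]*c+q[...,1]*s;y=-q[...,0]*s+q[...,1]*c;z=P[...,2]
    r=(d>0)&(abs(x)<.075)&(abs(y)<.06)
    w=r&(hsv[...,1]<60)&(hsv[...,2]>60)&(z>.135)&(z<.2)
    print(n,'white zmin',np.percentile(z[w],[1,5,50]).round(4))
    k=r&(hsv[...,2]<70)&(z>.243)&(z<.256)&(abs(y)<.012)&(abs(x)>.015);print(' bar n',k.sum())
    red=r&((hsv[...,0]<6)|(hsv[...,0]>174))&(hsv[...,1]>150)&(z>.19)&(z<.215)
    for nm,mk in(('bar',k),('caps',red)):
        if mk.sum()>20:
            A=np.c_[x[mk],y[mk],np.ones(mk.sum())]
            if nm=='bar':A=A[:,[0,2]]
            p=np.linalg.lstsq(A,z[mk],rcond=None)[0];print(' ',nm,mk.sum(),'slopes deg',np.degrees(p[:-1]).round(2),'z',p[-1].round(4))
    l=(d>0)&(z<.03);
im=np.hstack([cv2.imread('pics/6side.png')[60:320,90:370],cv2.imread('pics/6scene.png')[60:320,90:370]])
cv2.imwrite('pics/6.png',cv2.resize(im,(784,364)))
E
python3 tilt.py .5866 -.208 -.131 .007
```

```text
time_s: 21.65
ee_pos: [0.5574, 0.1501, 0.2363]
eef_rot: [-0.529, 1.556, 2.89]
force: [-0.9, -0.1, -3.9]
grip_width: 0.0133
time_s: 22.15
ee_pos: [0.5573, 0.15, 0.236]
eef_rot: [-0.519, 1.556, 2.9]
force: [-0.0, 1.2, -3.4]
grip_width: 0.0132
[-0.01437995  0.00354262 -0.99989033] [-0.00081489  0.00025701 -0.00066472  0.0009056  -0.00078179 -0.00116941]
side white zmin [0.1535 0.155  0.1836]
 bar n 126
  bar 126 slopes deg [0.03] z 0.2494
  caps 136 slopes deg [-0.16  3.71] z 0.2047
scene white zmin [0.153  0.1556 0.1843]
 bar n 89
  bar 89 slopes deg [-1.89] z 0.2519
  caps 204 slopes deg [-1.54 -0.43] z 0.2052
side 2331 tab-up deg -0.2 roll -0.1 back edge x 0.086 z(top) 0.0159 x,y ext [-0.04550759] [-0.07   0.074]
scene 1390 tab-up deg -0.3 roll 0.8 back edge x 0.087 z(top) 0.0175 x,y ext [-0.04507344] [-0.068  0.073]
```

View pics/6.png

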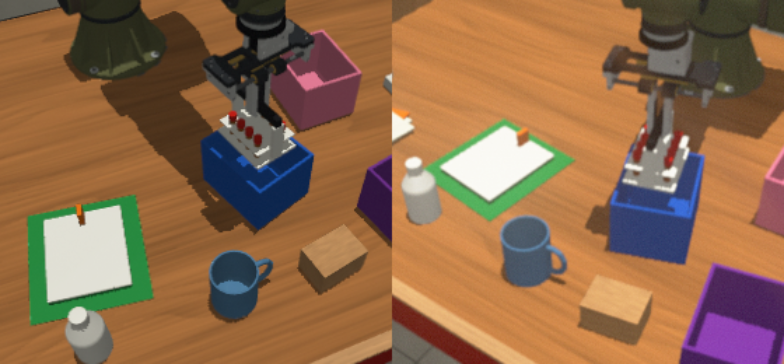

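The picture shows the rack hanging level above the tub at about (255,140) on the left half and (655,165) on the right. The lid lies flat on the mat, and the mug, bottle and carton are undisturbed. I'm handing in.

```bash
python3 -c "
from station import *
print(hand_in())"
```

```text
the job is handed in; nothing more can be done
None
```

The job is done and handed in at about 22 s on the robot's clock; the station gives no verdict.

- **Lid:** I pinched it lightly by the tab and tipped it to about 23° with its back edge still on the rim. I then gripped harder, lifted it off and pivoted it down flat, tab up, on the mat. It measured within about 2 mm of the mat's centre, and it stayed flat after release.
- **Rack:** I took it by the middle of the bar with 50 N and lifted it straight up. It is held with its underside at about 0.15 m, some 3 cm above the rim. The cap height of 0.205 m agrees with that, and the arm was at rest.
- **Levelness:** the two cameras did not agree closely. Along the bar I got 0.0° from the side view and −1.9° from the scene view. Fits to the tube caps were scattered between −1.5° and 3.7°. I put this down to noise from few pixels, and the rack looks level in both views.
- **Tool tilt:** the tool itself stood about 0.8° off vertical. It was the same before gripping the rack and through the lift.
- **Mug, bottle and carton:** they appear unmoved in the last pictures; I did not measure their positions.

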